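# New cartridge for the vacuum filter pot

## Robot

A 7-joint arm with a two-finger parallel gripper is mounted at the origin on a cart in front of the work surface, level with it; the furniture and walls round the work are solid. World frame = base frame: x ahead of the robot, y to its left, z up, the work surface at z = 0. Lengths are in m, angles in rad, forces in N, time in s.
With the tool pointing down it reaches from about 0.35 to 0.9 m from the base axis. Payload 8.1 kg.
Tool frame: the origin (TCP) lies where the fingers leave the gripper's body, on its centre line; the fingertips stand 66 mm ahead of it and the grasp point (between the pads) lies 47 mm ahead of it (arm.tip_reach is the distance from the TCP to the fingertips, in m); z points along the fingers, y is the direction in which the jaws open and shut (so a half turn about z gives the same grasp; the last joint's range is limited). The gripper opens to 92 mm and grips with 3 to 60 N. Pads are 19 mm wide; open, the fingers measure 130 mm over their backs; the gripper's body (75 mm by 190 mm) begins 47 mm behind the grasp point.
Start: joints at [1.149, 0.434, 0.025, 1.573, -0.012, 1.134, -0.075], TCP at [0.196, -0.594, 0.292] pointing down, gripper open.
Joint ranges: [-2.62, 2.62], [-0.44, 2.09], [-1.27, 1.32], [0.08, 2.57], [-1.32, 4.46], [0.12, 2], [-2.74, 2.74]. Speed limits (rad/s): [2.22, 2.22, 3.01, 3.01, 3.14, 3.14, 3.14].

## Interface

Orientations are given as a rotation vector (axis times angle).
In Python, from cell import arm gives the robot as it stands.
- The arm moves only by the tool carry_out, never from a script. Its argument "plan" is a list of rows, each a list of 5 numbers: the shift along the world's x, y, z in cm, then the turn about the world's z in rad, then the finger opening in cm, from 0 to 9.18. In form: [[tx, ty, tz, spin, fingers], ...]. A call has 1 to 20 rows; each row is the pose to reach, as a shift and turn from the pose measured when the call began; what a row does not reach only later rows make up. A row lasts 1/10 s, in which the tool goes at most 50 mm and 8.59 degrees, less where a joint would pass 70% of its speed; a pose out of reach is approached as far as the arm can. A call with a gripper value outside its range is refused whole. The fingers move at their own pace and stop on an object; "squeeze" is the grip in N (left out, the last holds). Time passes only in rows, so rows that repeat a pose let the fingers close. It gives the time, the measured TCP pose, the force and the opening at its end, in the units of the state.
- arm.observe(): the state, without advancing time (a new reading comes with each control period).
- arm.get_image(name): name is "side" or "top" or "wrist"; returns (picture, depth): 384x512x3 uint8, red, green, blue; 384x512 float32, m along the optical axis (not along the pixel's ray), 0 where there is no reading.
- arm.get_calibration(name): a dict with "intrinsics" (3x3 intrinsics, pixels), "D" ([k1, k2, p1, p2, k3] as OpenCV has them; the pictures are not rectified), "rvec" (rotation vector, rad) and "tvec" (3), from world to camera coordinates, as OpenCV has them; the wrist camera has in their place "tool_from_camera" (4x4, takes a point from camera to tool coordinates, whose origin is the TCP and whose axes are the flange's). Camera axes: x right, y down, z forward; pixel columns grow to the right and rows downward; lengths in m; the calibration is good to about 2 mm. A picture is of the moment at which its call begins: read the wrist's pose just before it. get_calibration takes no time and is no camera call.
- arm.sign_off(): hands the job in, once; it reports no verdict.
The state is a dict: "clock": time; "joints": joint angles; "dq": joint speeds; "joint_efforts": joint torques, N m; "position": TCP position; "ee_rot": TCP orientation; "force": force on the tool from outside, world axes, zero at the start; "ft_torque": the same for the moment, N m; "width": opening from 0.0 (shut) to 1.0 (fully open).
Only numpy, scipy, OpenCV 4.12 (cv2) and the standard library are available. Lean on these libraries where they do the work, as an engineer would, in place of code of your own. Each camera call takes 0.05 s, during which the arm holds its last target. There are 200 camera calls.

## Task

The filter pot on the bench is due for its new cartridge: turn the black bayonet lid anticlockwise until its lugs reach their slots (how far that is cannot be seen, and it can be turned past them, so feel for it with a light pull), lift it straight off and lay it, handle up, in the empty steel tray. Then stand the new cartridge in the pot and shift and turn it lightly until its hexagonal foot drops fully home in the seat. Let go and leave the lid off, as I shall grease its seal next; drop nothing and do not shift the other things on the bench.

Things in the scene. Friction and masses are not known exactly. Their poses are not given: they have to be found in the camera images.
- filter_foot: the filter pot's grey cast foot, fixed: a block 112 x 112 x 30 mm, two nozzles with yellow caps on its +x side reach out to 89 mm; origin at the centre of its underside, z up. On it, concentric, stands a round aluminium bowl, fixed, 104 mm in diameter, rim 130 mm above the origin. The bowl is screwed in at any angle: its slots and seat do not follow the foot's yaw
- pot_rim (a point): centre of the bowl's mouth, level with its rim. The mouth is a ring 5 mm thick, inner diameter 76 mm, with three slots 120 deg apart (29 deg wide, out to 44 mm radius), hidden while the lid is on. The lid lifts out only with its lugs in the slots, a window of about 10 deg; elsewhere it lifts just 2 mm. Stops under the ring end the turning some 20 deg past the slots
- pot_seat (a point): centre of the floor of the hexagonal pocket inside the bowl, 90 mm below the rim. The pocket is 33 mm over the flats and 10 mm deep, in a level plate that fills the bowl round it (88 mm wide). The yaw of this entry means nothing; the pocket has a corner below the middle of each slot, so where the lid lifts free its x axis points at one of the pocket's corners, within 5 deg
- lid: loose black bayonet lid, about 0.25 kg: disc 95 mm in diameter, 8 mm thick. Origin on its axis in the plane of the disc's underside (at first level with the rim), z up. Below the disc a plug, 73 mm in diameter, reaches 13 mm down, with three lugs 120 deg apart (one at +x), 14 mm wide, 5 mm thick, to 42 mm radius. In the tray its origin lies 15 mm above the tray's origin
- lid_grip (a point): point in the lid's handle, 28 mm above the lid's origin, same axes. The handle is an upright bar 66 mm along x, 14 mm thick along y, from 8 to 43 mm above the lid's origin. To bring its lugs to the slots the lid must turn anticlockwise (positive about z) by 0.32 to 1.26 rad, not known beforehand; it turns easily (about 0.1 N m, some more under a pull of 10 to 20 N)
- cartridge: loose new filter cartridge standing on the bench, about 0.12 kg, 80 mm high: hexagonal foot 30 mm over the flats, 10 mm high, chamfered, corners at +x and every 60 deg; white pleated body 54 mm in diameter from 10 to 48 mm; orange grip above. Origin at the centre of the foot's underside, z up. Fully home its origin is 40 mm above the pot foot's origin, else it stands 10 mm higher
- cartridge_grip (a point): point in the cartridge's orange grip blade, 66 mm above its origin, same axes. The blade is 30 mm along x, 12 mm thick along y, from 48 to 80 mm above the origin; when fully home its top is 10 mm below the bowl's rim
- lid_tray: empty open sheet-steel tray between the pot and the robot, fixed, 110 (x) x 160 (y) x 28 mm, walls and floor 2 mm thick; origin at the centre of its underside. (Another such tray, with white rollers in it, stands far back: not that one)
- bearing: loose ball bearing, 42 mm diameter, 12 mm high, a bystander; origin at the centre of its underside
- hex_key: loose black hex key, 102 x 28 x 5 mm, a bystander lying in front on the left; origin at the centre of its underside, long arm along its y axis
- spanner: loose combination spanner, 161 x 33 x 7 mm, a bystander; origin at the centre of its underside, long axis y
Not all that is in view belongs to the job. What is shaped like the cartridge but pink or yellow is not meant.

How it is judged:
By the outcome, as a careful person would: the job done as asked, in the order asked, and still so for the second after the job is handed in, with the robot touching nothing.
It also fails if it takes over 64 s, if anything falls off the work surface, if the arm or the gripper's body presses on something with over 40 N, if the wrist force passes 120 N, or if a joint passes its speed limit or range.

## Working session

There is one attempt and no reset: what is moved stays moved. The work goes in short steps, Python scripts to look and compute and a tool call to move; the robot and the scene stay as the last step left them, time stands still between calls to the robot, and variables do not carry over. Pictures are saved under pics/ and viewed, about 8 in all and at most 12, crops included, and the job is handed in when it is done.

Besides the shell and the picture viewer there is one more tool, called after "Request:" as name([rows], argument=value, ...), one row to a line, values as JSON. carry_out: Moves the arm, as the interface text tells. Its arguments: {"type":"object","properties":{"plan":{"type":"array"},"squeeze":{"type":"number"}},"required":["plan"]}

```bash
mkdir -p pics; ls; cat > h.py <<'E'
import numpy as np, cv2
from cell import arm
from scipy.spatial.transform import Rotation as R
def cal(n, st=None):
    c=arm.get_calibration(n); K=np.array(c["intrinsics"]); D=np.array(c["D"])
    if n=="wrist":
        T=np.array(c["tool_from_camera"]); Rw=R.from_rotvec(st["ee_rot"]).as_matrix()
        Rc=Rw@T[:3,:3]; o=Rw@T[:3,3]+np.array(st["position"])
    else:
        M=R.from_rotvec(np.ravel(c["rvec"])).as_matrix(); Rc=M.T; o=-M.T@np.ravel(c["tvec"])
    return K,D,Rc,o
def shot(n,name):
    st=arm.observe(); im,d=arm.get_image(n); cv2.imwrite(f"pics/{name}.png",im[:,:,::-1]); np.savez(f"pics/{name}.npz",im=im,d=d,pos=st["position"],rot=st["ee_rot"],n=n)
    return im,d
def load(name):
    z=np.load(f"pics/{name}.npz"); st=dict(position=z["pos"],ee_rot=z["rot"]); return z["im"],z["d"],cal(str(z["n"]),st)
def rays(uv,C):
    K,D,Rc,o=C; p=cv2.undistortPoints(np.array(uv,float).reshape(-1,1,2),K,D).reshape(-1,2)
    return np.c_[p,np.ones(len(p))]@Rc.T,o
def onplane(uv,z,C):
    r,o=rays(uv,C); return o+r*((z-o[2])/r[:,2])[:,None]
def cloud(d,C):
    h,w=d.shape; v,u=np.mgrid[:h,:w]; r,o=rays(np.c_[u.ravel(),v.ravel()],C)
    P=o+r*d.ravel()[:,None]; P[d.ravel()==0]=np.nan; return P.reshape(h,w,3)
E
python3 - <<'E'
from h import *
s=arm.observe(); print(s)
a,_=shot("top","top0"); b,_=shot("side","side0")
for n in("top","side"): print(n,cal(n)[3],cal(n)[2][:,2])
E
```

```text
pics
{'clock': 0.0, 'joints': array([ 1.14939268,  0.43519948,  0.02494619,  1.57408496, -0.01158077,
        1.13399607, -0.07510673]), 'dq': array([-0.00181138,  0.00088279,  0.00100199, -0.00053305,  0.00063004,
        0.00085295,  0.00261525]), 'joint_efforts': array([-4.00571316e-04, -6.67846298e+01,  9.85026062e-01, -3.14454961e+01,
       -6.04950730e-02,  4.27916273e-02,  2.06413902e-04]), 'position': array([ 0.19573138, -0.59313501,  0.29146388]), 'ee_rot': array([-3.10030096e+00, -4.98352353e-01,  6.09236818e-04]), 'force': array([-0.13868358, -0.28231479, -0.35616507]), 'ft_torque': array([ 0.02364319, -0.00173519,  0.02557313]), 'width': 0.9976049455345282}
top [0.47263524 0.22679953 1.18866404] [ 0.08070429 -0.01943707 -0.99654855]
side [0.55289396 1.25076999 0.62110402] [ 0.01910185 -0.89763689 -0.44032162]
```

View pics/top0.png

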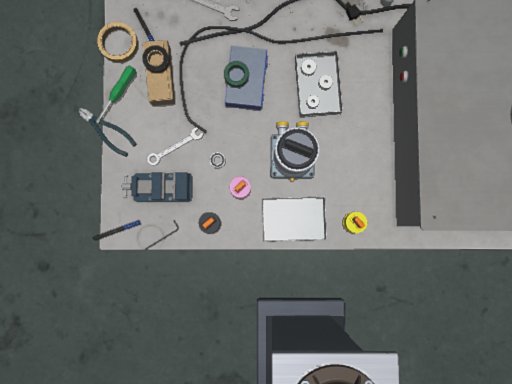

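View pics/side0.png

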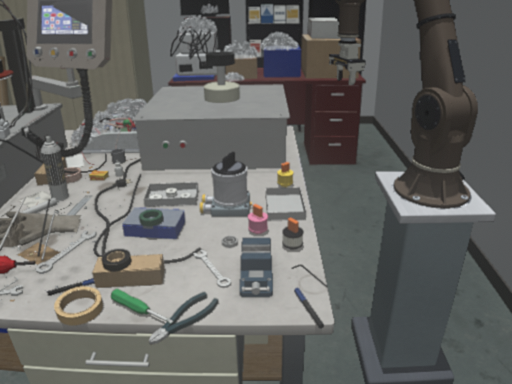

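Top view: the pot is at (297,150), the empty tray at (294,219), and the tray with rollers at (318,83). There are three cartridge-like things: pink (240,187), yellow (356,222) and a dark-topped one (209,222), which is (292,235) in the side view. Only the last can have the white body. I'll enlarge it to confirm, and measure.

```bash
cat > m.py <<'E'
from h import *
im,d,C=load("top0"); P=cloud(d,C)
s=load("side0")[0]
a=cv2.resize(im[120:250,190:380],None,fx=4,fy=4,interpolation=cv2.INTER_CUBIC)[:,:760]
b=cv2.resize(s[140:260,180:320],None,fx=4,fy=4,interpolation=cv2.INTER_CUBIC)
out=np.zeros((600,800,3),np.uint8); 
a=cv2.resize(a,(440,300)); b=cv2.resize(s[205:255,240:310],(350,250),interpolation=cv2.INTER_CUBIC)
c=cv2.resize(im[115:190,262:330],(272,300),interpolation=cv2.INTER_CUBIC); e=cv2.resize(im[205:240,190:228],(304,280),interpolation=cv2.INTER_CUBIC)
out[:300,:440]=a; out[:250,445:795]=b; out[300:,:272]=c; out[300:580,300:604]=e
cv2.imwrite("pics/crop.png",out[:,:,::-1])
def comp(mask,near,name,z):
    n,l,st,ce=cv2.connectedComponentsWithStats(mask.astype(np.uint8))
    k=1+np.argmin([np.hypot(*(ce[i]-near)) + (1000 if st[i][4]<15 else 0) for i in range(1,n)])
    m=l==k; q=np.argwhere(m)[:,::-1]
    zz=np.nanmedian(P[m][:,2]); W=onplane(q,z,C); r=cv2.minAreaRect(W[:,:2].astype(np.float32)*1000)
    print(name,st[k][4],ce[k].round(1),"zdepth",zz.round(4),"mean",W.mean(0).round(4),"rect",np.round(r[0],1),np.round(r[1],1),round(r[2],1)); return m
hsv=cv2.cvtColor(im,cv2.COLOR_RGB2HSV); H,S,V=cv2.split(hsv)
comp((H<16)&(S>150)&(V>120),(209,223),"blade",.080)
comp((V>200)&(S<30),(294,219),"tray",.028)
# pot: lid/handle by depth heights
z=P[:,:,2]; box=np.zeros_like(z,bool); box[115:190,262:330]=1
print("heights",np.nanpercentile(z[box],[1,10,30,50,70,90,99]).round(3))
for lo,hi,n,zz in((.16,.19,"handle",.173),(.128,.148,"disc",.138),(.02,.04,"foot",.03)):
    m=box&(z>lo)&(z<hi); print(n,m.sum(),np.nanmean(P[m],0).round(4)); 
    w=P[m][:,:2].astype(np.float32)*1000; print(cv2.minAreaRect(w), cv2.minEnclosingCircle(w))
E
python3 m.py
```

```text
blade 61 [207.9 222.3] zdepth 0.0809 mean [0.4785 0.3151 0.08  ] rect [478.  314.8] [12.  28.9] 45.1
tray 2385 [293.1 218.8] zdepth 0.0024 mean [0.4875 0.1029 0.028 ] rect [488.2 103.3] [102.8 151.9] 1.6
heights [-0.004 -0.001  0.001  0.004  0.118  0.141  0.175]
handle 198 [0.649  0.1044 0.1725]
((650.1720581054688, 103.64739990234375), (64.81477355957031, 14.869102478027344), 68.26268005371094) ((647.2762451171875, 104.80197143554688), 32.411136627197266)
disc 1245 [0.6479 0.1054 0.1383]
((650.0682983398438, 103.84312438964844), (101.5925521850586, 102.35491180419922), 10.273069381713867) ((650.486083984375, 104.22489929199219), 51.98076248168945)
foot 619 [0.6551 0.1177 0.0301]
((663.189453125, 104.60432434082031), (108.09601593017578, 152.27117919921875), 89.76844024658203) ((662.741455078125, 103.97528839111328), 85.0808334350586)
```

View pics/crop.png

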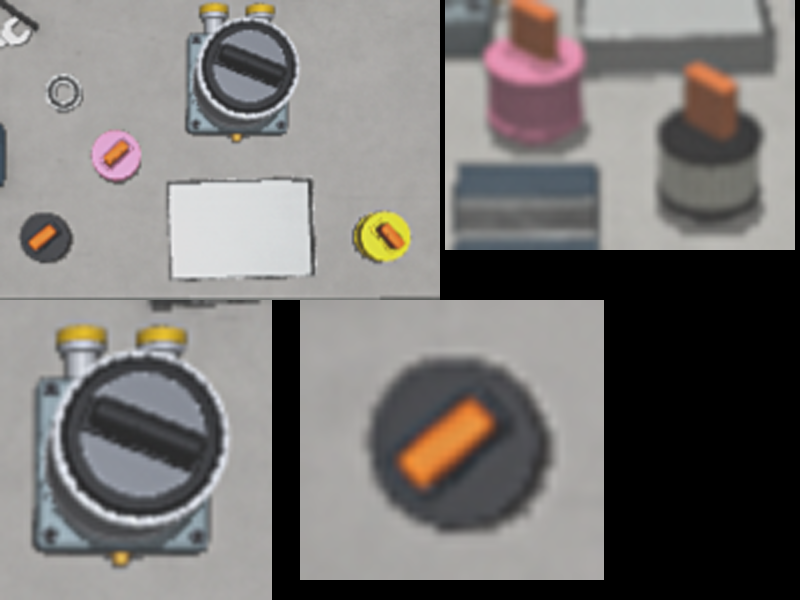

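The crop confirms it. The dark-capped, white-pleated one with the orange blade is the cartridge, and the pink and yellow ones are decoys. The sizes fit: lid disc z 0.138, handle 65x15 mm at about 68°, blade top 0.081. Next I move above the lid, passing over the tray to stay clear of the big box.

Request:
carry_out([
  [11, 30, 1, 0.4, 9],
  [22, 59, 3, 0.87, 9],
  [22, 59, 3, 0.87, 9],
  [22, 59, 3, 0.87, 9],
  [22, 59, 3, 0.87, 9],
  [22, 59, 3, 0.87, 9],
  [22, 59, 3, 0.87, 9],
  [22, 59, 3, 0.87, 9],
  [22, 59, 3, 0.87, 9],
  [22, 59, 3, 0.87, 9],
  [22, 59, 3, 0.87, 9],
  [22, 59, 3, 0.87, 9],
  [45.3, 69.7, 3, 0.87, 9],
  [45.3, 69.7, 3, 0.87, 9],
  [45.3, 69.7, 3, 0.87, 9],
  [45.3, 69.7, 3, 0.87, 9],
  [45.3, 69.7, 3, 0.87, 9],
  [45.3, 69.7, 3, 0.87, 9],
  [45.3, 69.7, 3, 0.87, 9],
  [45.3, 69.7, 3, 0.87, 9],
])

```text
clock: 2.1
position: [0.6485, 0.1041, 0.3205]
ee_rot: [-2.6, -1.759, 0.004]
force: [-0.5, -0.3, 0.5]
width: 0.978
```

```bash
cat > w.py <<'E'
from h import *
import sys
def info():
    s=arm.observe(); Rm=R.from_rotvec(s["ee_rot"]).as_matrix()
    print("t",round(s["clock"],2),"pos",np.round(s["position"],4),"tool y deg",np.degrees(np.arctan2(Rm[1,1],Rm[0,1])).round(2),"tilt",Rm[:,2].round(4),"F",np.round(s["force"],2),"Mz",np.round(s["ft_torque"],3),"w",round(s["width"]*91.8,1),"q7",s["joints"][6].round(2),"q",s["joints"].round(2))
if __name__=="__main__": info()
E
python3 - <<'E'
from w import *
info()
im,d=shot("wrist","w1"); im,d,C=load("w1"); P=cloud(d,C); z=P[:,:,2]
def rect(m):
    n,l,s,c=cv2.connectedComponentsWithStats(m.astype(np.uint8)); k=1+np.argmax(s[1:,4]); m=l==k
    w=P[m]; r=cv2.minAreaRect(w[:,:2].astype(np.float32)*1000); x=w[:,:2]-w[:,:2].mean(0); u=np.linalg.svd(x,full_matrices=False)[2][0]
    print(m.sum(),"mean",w.mean(0).round(4),np.round(r[0],1),np.round(r[1],1),round(r[2],1),"pca",np.degrees(np.arctan2(u[1],u[0])).round(1))
rect((z>.165)&(z<.185)); rect((z>.12)&(z<.15))
E
```

```text
t 2.1 pos [0.6485 0.1041 0.3205] tool y deg -21.84 tilt [-3.2e-03  4.0e-04 -1.0e+00] F [-0.53 -0.26  0.49] Mz [-0.046  0.018 -0.058] w 89.8 q7 -0.86 q [ 0.12  0.54 -0.58  1.41  0.3   1.29 -0.86]
1472 mean [0.6512 0.1081 0.1721] [650.4 106. ] [65.5 14. ] 67.8 pca -111.8
8833 mean [0.6524 0.1112 0.1371] [650.3 105.6] [103.7 103.5] 40.8 pca 158.1
```

Request:
carry_out([
  [0.2, 0.1, -4, 0, 9],
  [0.2, 0.1, -8, 0, 9],
  [0.2, 0.1, -11.1, 0, 9],
  [0.2, 0.1, -11.1, 0, 9],
  [0.2, 0.1, -11.1, 0, 5],
  [0.2, 0.1, -11.1, 0, 2.5],
  [0.2, 0.1, -11.1, 0, 1],
  [0.2, 0.1, -11.1, 0, 1],
  [0.2, 0.1, -11.1, 0, 1],
  [0.2, 0.1, -11.1, 0, 1],
  [0.2, 0.1, -11.1, 0, 1],
], squeeze=40)

```text
clock: 3.25
position: [0.6501, 0.1045, 0.21]
ee_rot: [-2.602, -1.759, 0.004]
force: [-0.0, -0.2, 0.1]
width: 0.42
```

```bash
python3 w.py
```

```text
t 3.25 pos [0.6501 0.1045 0.21  ] tool y deg -21.89 tilt [-2.7e-03 -2.0e-04 -1.0e+00] F [-0.03 -0.16  0.1 ] Mz [-0.023 -0.101 -0.023] w 38.6 q7 -0.92 q [ 0.11  0.63 -0.56  1.54  0.36  1.08 -0.92]
```

Still closing; let it finish.

Request:
carry_out([
  [0, 0, 0, 0, 0.8],
  [0, 0, 0, 0, 0.8],
  [0, 0, 0, 0, 0.8],
  [0, 0, 0, 0, 0.8],
  [0, 0, 0, 0, 0.8],
  [0, 0, 0, 0, 0.8],
  [0, 0, 0, 0, 0.8],
])

```text
clock: 3.95
position: [0.6501, 0.1045, 0.21]
ee_rot: [-2.602, -1.759, 0.004]
force: [-0.1, -0.3, 1.0]
width: 0.15
```

```bash
python3 w.py
```

```text
t 3.95 pos [0.6501 0.1045 0.21  ] tool y deg -21.88 tilt [-2.7e-03 -2.0e-04 -1.0e+00] F [-0.08 -0.34  1.  ] Mz [-0.025 -0.119 -0.042] w 13.7 q7 -0.92 q [ 0.11  0.63 -0.56  1.54  0.36  1.08 -0.92]
```

Request:
carry_out([
  [0, 0, 0, 0.1, 0.8],
  [0, 0, 0, 0.2, 0.8],
  [0, 0, 0, 0.3, 0.8],
  [0, 0, 0, 0.3, 0.8],
  [0, 0, 0.2, 0.3, 0.8],
  [0, 0, 0.3, 0.3, 0.8],
  [0, 0, 0.3, 0.3, 0.8],
])

```text
clock: 4.65
position: [0.6498, 0.1044, 0.2121]
ee_rot: [-2.311, -2.126, 0.006]
force: [3.4, 0.3, -10.9]
width: 0.15
```

```bash
python3 w.py
```

```text
t 4.65 pos [0.6498 0.1044 0.2121] tool y deg -4.77 tilt [-0.0037 -0.0012 -1.    ] F [  3.44   0.29 -10.9 ] Mz [ 0.184 -0.886 -0.08 ] w 13.8 q7 -0.65 q [ 0.15  0.64 -0.63  1.54  0.41  1.1  -0.65]
```

Request:
carry_out([
  [0, 0, 0.15, 0.04, 0.8],
  [0, 0, 0.15, 0.08, 0.8],
  [0, 0, 0.15, 0.12, 0.8],
  [0, 0, 0.15, 0.12, 0.8],
])

```text
clock: 5.05
position: [0.6488, 0.1043, 0.212]
ee_rot: [-2.178, -2.26, 0.009]
force: [0.7, 1.0, -16.1]
width: 0.153
```

Request:
carry_out([
  [0.1, 0, 0.15, 0.04, 0.8],
  [0.1, 0, 0.15, 0.08, 0.8],
  [0.1, 0, 0.15, 0.12, 0.8],
  [0.1, 0, 0.15, 0.12, 0.8],
])

```text
clock: 5.45
position: [0.6489, 0.1046, 0.2121]
ee_rot: [-2.037, -2.385, 0.012]
force: [-0.3, 3.6, -20.3]
width: 0.151
```

Request:
carry_out([
  [0, 0, 0.1, 0.04, 0.8],
  [0, 0, 0.1, 0.08, 0.8],
  [0, 0, 0.1, 0.12, 0.8],
  [0, 0, 0.1, 0.12, 0.8],
])

```text
clock: 5.85
position: [0.6489, 0.1046, 0.2121]
ee_rot: [-1.892, -2.501, 0.012]
force: [3.9, 3.4, -22.8]
width: 0.152
```

Request:
carry_out([
  [0, 0, 0.06, 0.04, 0.8],
  [0, 0, 0.06, 0.08, 0.8],
  [0, 0, 0.06, 0.12, 0.8],
  [0, 0, 0.06, 0.12, 0.8],
])

```text
clock: 6.25
position: [0.649, 0.1047, 0.2122]
ee_rot: [-1.741, -2.609, 0.012]
force: [3.5, 3.7, -20.2]
width: 0.152
```

Request:
carry_out([
  [0, 0, 0.08, 0.04, 0.8],
  [0, 0, 0.08, 0.08, 0.8],
  [0, 0, 0.08, 0.12, 0.8],
  [0, 0, 0.08, 0.12, 0.8],
])

```text
clock: 6.65
position: [0.6492, 0.1047, 0.2125]
ee_rot: [-1.585, -2.707, 0.012]
force: [5.0, 3.7, -21.2]
width: 0.149
```

Request:
carry_out([
  [0, 0, 0.06, 0.04, 0.8],
  [0, 0, 0.06, 0.08, 0.8],
  [0, 0, 0.06, 0.12, 0.8],
  [0, 0, 0.06, 0.12, 0.8],
])

```text
clock: 7.05
position: [0.6498, 0.1046, 0.2148]
ee_rot: [-1.424, -2.798, 0.012]
force: [0.4, -0.9, -2.9]
width: 0.15
```

```bash
python3 w.py
```

```text
t 7.05 pos [0.6498 0.1046 0.2148] tool y deg 36.06 tilt [-0.0056 -0.0056 -1.    ] F [ 0.4  -0.94 -2.93] Mz [ 0.042 -0.119 -0.027] w 13.8 q7 -0.03 q [ 0.24  0.69 -0.8   1.52  0.52  1.16 -0.03]
```

It came free after about 58° of turning: risen 4.8 mm, with only its weight left on the wrist. Lifting straight.

Request:
carry_out([
  [0, 0, 0.5, 0, 0.8],
  [0, 0, 1, 0, 0.8],
  [0, 0, 1.5, 0, 0.8],
  [0, 0, 2, 0, 0.8],
  [0, 0, 3, 0, 0.8],
  [0, 0, 5, 0, 0.8],
  [0, 0, 8, 0, 0.8],
  [0, 0, 9, 0, 0.8],
  [0, 0, 9, 0, 0.8],
])

```text
clock: 7.95
position: [0.6504, 0.1051, 0.3067]
ee_rot: [1.425, 2.8, -0.008]
force: [-0.2, 0.0, -1.9]
width: 0.148
```

```bash
python3 w.py; python3 - <<'E'
from h import *
shot("top","t2"); shot("wrist","w2")
im,d,C=load("top0"); 
# tray rim outer corners via edge of white/dark + depth
P=cloud(d,C); g=P[200:245,255:335]; z=g[:,:,2]
m=(z>.018)&(z<.034); w=g[m][:,:2].astype(np.float32)*1000; print(m.sum(), cv2.minAreaRect(w))
E
```

```text
t 7.95 pos [0.6504 0.1051 0.3067] tool y deg 36.05 tilt [-0.0023 -0.0048 -1.    ] F [-0.17  0.02 -1.86] Mz [-0.02  -0.189  0.04 ] w 13.6 q7 0.02 q [ 0.25  0.62 -0.83  1.41  0.46  1.32  0.02]
113 ((483.119384765625, 100.25331115722656), (99.05962371826172, 160.19454956054688), 1.888263463973999)
```

Request:
carry_out([
  [-4, 0, 0, 0.15, 0.8],
  [-8, -0.2, 0, 0.3, 0.8],
  [-12, -0.4, 0, 0.45, 0.8],
  [-16.1, -0.4, 0, 0.6, 0.8],
  [-16.1, -0.4, 0, 0.75, 0.8],
  [-16.1, -0.4, -4, 0.94, 0.8],
  [-16.1, -0.4, -8, 0.94, 0.8],
  [-16.1, -0.4, -12, 0.94, 0.8],
  [-16.1, -0.4, -15.5, 0.94, 0.8],
  [-16.1, -0.4, -15.5, 0.94, 0.8],
  [-16.1, -0.4, -15.5, 0.94, 0.8],
])

```text
clock: 9.15
position: [0.488, 0.1005, 0.1488]
ee_rot: [-0.001, -3.141, 0.013]
force: [0.8, -0.5, -1.7]
width: 0.149
```

```bash
python3 w.py; python3 - <<'E'
from h import *
a,_=shot("side","s3"); b,_=shot("top","t3"); w=load("w2")[0]
o=np.zeros((600,800,3),np.uint8)
o[:300,:400]=cv2.resize(a[150:240,210:330],(400,300),interpolation=cv2.INTER_CUBIC)
o[:300,400:]=cv2.resize(b[120:255,240:420],(400,300),interpolation=cv2.INTER_CUBIC)
o[300:,:400]=cv2.resize(w,(400,300)); t=load("t2")[0]
o[300:,400:]=cv2.resize(t[120:255,240:420],(400,300),interpolation=cv2.INTER_CUBIC)
cv2.imwrite("pics/c3.png",o[:,:,::-1])
E
```

```text
t 9.15 pos [0.488  0.1005 0.1488] tool y deg 89.96 tilt [-9.0e-04 -8.6e-03 -1.0e+00] F [ 0.77 -0.46 -1.66] Mz [ 0.148 -0.176 -0.004] w 13.7 q7 0.6 q [ 0.41  0.63 -1.01  1.98  0.69  0.93  0.6 ]
```

View pics/c3.png

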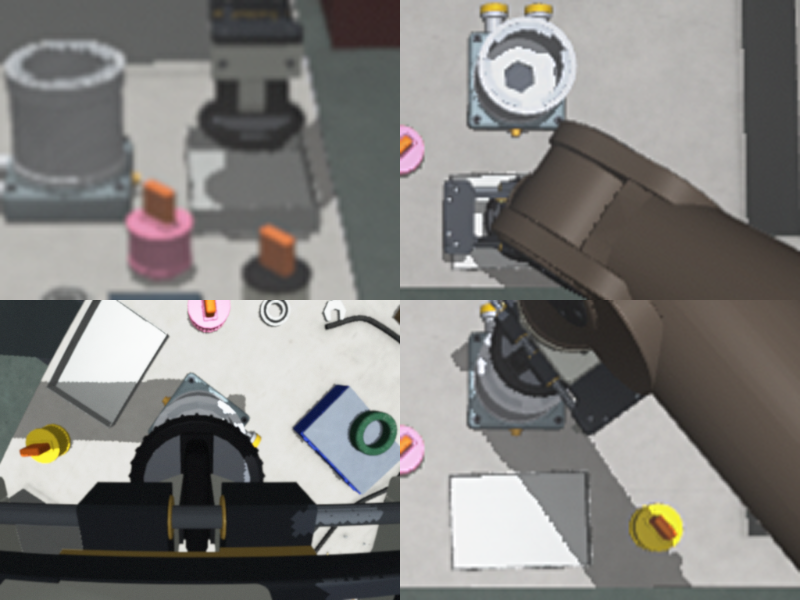

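The lid hangs level over the tray, and the top view of the pot shows the hexagonal seat and the slots. Lowering.

Request:
carry_out([
  [0.1, 0.1, -2, 0, 0.8],
  [0.1, 0.1, -4, 0, 0.8],
  [0.1, 0.1, -4.6, 0, 0.8],
  [0.1, 0.1, -5, 0, 0.8],
  [0.1, 0.1, -5.2, 0, 0.8],
  [0.1, 0.1, -5.3, 0, 0.8],
  [0.1, 0.1, -5.4, 0, 0.8],
])

```text
clock: 9.95
position: [0.4906, 0.1021, 0.097]
ee_rot: [0.002, 3.138, -0.012]
force: [-0.4, -0.2, -2.4]
width: 0.146
```

```bash
python3 w.py
```

```text
t 9.95 pos [0.4906 0.1021 0.097 ] tool y deg 89.91 tilt [ 0.004  -0.0077 -1.    ] F [-0.43 -0.25 -2.38] Mz [ 0.128 -0.127  0.051] w 13.4 q7 0.52 q [ 0.35  0.7  -0.94  2.02  0.79  0.84  0.52]
```

Request:
carry_out([
  [-0.1, 0, -0.1, 0, 0.8],
  [-0.1, 0, -0.2, 0, 0.8],
  [-0.1, 0, -0.3, 0, 0.8],
  [-0.1, 0, -0.3, 0, 0.8],
])

```text
clock: 10.35
position: [0.4897, 0.1021, 0.0947]
ee_rot: [0.002, 3.137, -0.013]
force: [-1.7, -2.3, 8.9]
width: 0.15
```

It touched down at the expected height. Releasing narrowly and rising.

Request:
carry_out([
  [0, 0, 0.05, 0, 2],
  [0, 0, 0.1, 0, 4],
  [0, 0, 0.1, 0, 4],
  [0, 0, 0.1, 0, 4],
  [0, 0, 0.1, 0, 4],
  [0, 0, 0.1, 0, 4],
  [0, 0, 1, 0, 4],
  [0, 0, 3, 0, 4],
  [0, 0, 6, 0, 4],
  [0, 0, 10, 0, 4],
  [0, 0, 14, 0, 4],
  [0, 3, 16, 0, 4],
  [0, 7, 16, 0, 4],
  [0, 11, 16, 0, 4],
  [0, 15, 16, 0, 4],
  [0, 18, 16, 0, 4],
  [0, 18, 16, 0, 4],
  [0, 18, 16, 0, 4],
])

```text
clock: 12.15
position: [0.4892, 0.2828, 0.2551]
ee_rot: [-0.001, 3.137, -0.013]
force: [-0.1, -1.0, -0.1]
width: 0.435
```

```bash
python3 w.py; cat > m2.py <<'E'
from w import *
shot("top","t4"); shot("wrist","w4"); shot("side","s4")
t=load("t4")[0]; w=load("w4")[0]; s=load("s4")[0]
o=np.zeros((600,800,3),np.uint8)
o[:300,:400]=cv2.resize(t[120:255,190:370],(400,300),interpolation=cv2.INTER_CUBIC)
o[:300,400:]=cv2.resize(w,(400,300))
o[300:,:400]=cv2.resize(s[150:240,210:330],(400,300),interpolation=cv2.INTER_CUBIC)
o[300:,400:]=cv2.resize(t[125:180,260:333],(400,300),interpolation=cv2.INTER_CUBIC)
cv2.imwrite("pics/c4.png",o[:,:,::-1])
E
python3 m2.py
```

```text
t 12.15 pos [0.4892 0.2828 0.2551] tool y deg 90.03 tilt [ 0.0045 -0.0082 -1.    ] F [-0.09 -1.02 -0.07] Mz [ 0.068 -0.176  0.007] w 39.9 q7 0.44 q [ 0.08  0.6  -1.06  1.71  0.57  1.18  0.44]
```

View pics/c4.png

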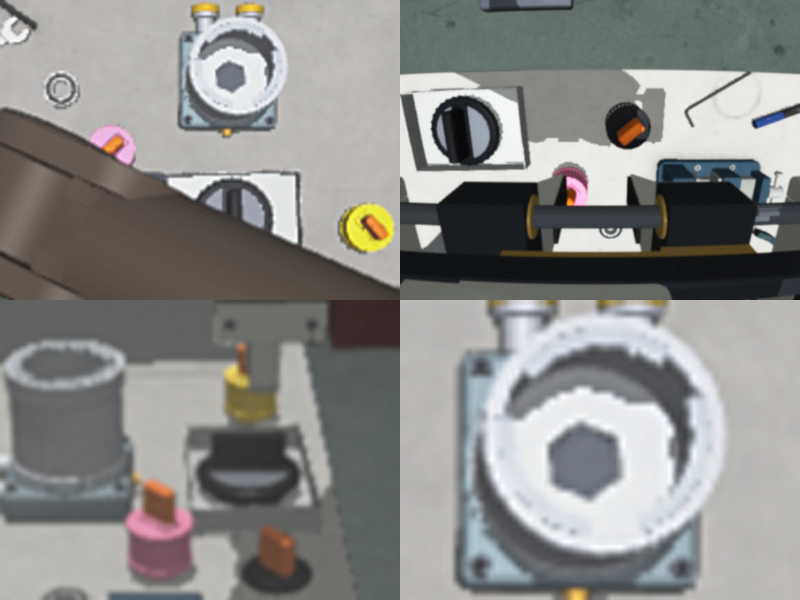

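The lid lies flat in the tray with its handle up. In the pot crop, the hexagon has a corner near image-up (+x). Now I measure the pocket (z of the visible edge is 0.05) and the blade (top at z 0.08).

```bash
cat > m3.py <<'E'
from h import *
im,d,C=load("t4")
H,S,V=cv2.split(cv2.cvtColor(im,cv2.COLOR_RGB2HSV))
sub=np.zeros_like(V); sub[147:168,286:305]=255
m=((V<165)&(sub>0)).astype(np.uint8); n,l,st,ce=cv2.connectedComponentsWithStats(m)
k=l[155,294]; print("V",V[155,294],"k",k,st[k],ce[k])
q=np.argwhere(l==k)[:,::-1]
for z in(.05,.04):
    W=onplane(q,z,C)[:,:2]*1000; c=W.mean(0); print(z,c.round(1))
W=onplane(q,.05,C)[:,:2]*1000; hull=cv2.convexHull(W.astype(np.float32))[:,0]
x=hull-c; x=W-c; a=np.arctan2(x[:,1],x[:,0]); r=np.hypot(*x.T)
w=(r**6); print("corner phase deg",np.degrees(np.angle((w*np.exp(6j*a)).sum()))/6, "rmax",r.max())
# blade
for nm in("w4","t4","top0"):
    im,d,C=load(nm); P=cloud(d,C)
    H,S,V=cv2.split(cv2.cvtColor(im,cv2.COLOR_RGB2HSV)); o=((H<16)&(S>150)&(V>100)).astype(np.uint8)
    n,l,st,ce=cv2.connectedComponentsWithStats(o)
    for k in range(1,n):
        if st[k][4]<25: continue
        w=P[l==k]; mid=np.nanmedian(w,0)
        if np.hypot(*(mid[:2]-[.478,.315]))>.03: continue
        top=(l==k)&(abs(P[:,:,2]-.080)<.005); T=onplane(np.argwhere(top)[:,::-1],.08,C)[:,:2]*1000
        rr=cv2.minAreaRect(T.astype(np.float32)); u=np.linalg.svd(T-T.mean(0),full_matrices=False)[2][0]
        print(nm,ce[k].round(0),mid.round(4),len(T),T.mean(0).round(1),np.round(rr[0],1),np.round(rr[1],1),round(rr[2],1),"pca",np.degrees(np.arctan2(u[1],u[0])).round(1))
E
python3 m3.py
```

```text
V 130 k 1 [287 148  13  14 136] [293.18382353 153.97794118]
0.05 [650.3 103.8]
0.04 [651.9 102.7]
corner phase deg 7.850563005094453 rmax 19.441304624254396
w4 [295. 169.] [0.4766 0.3165 0.079 ] 493 [477.6 316.9] [477.6 316.7] [12.3 29.5] 40.4 pca -49.2
top0 [208. 222.] [0.4792 0.3148 0.0807] 59 [478.7 314.7] [478.  314.8] [12.  28.8] 45.1 pca 132.0
```

```bash
python3 - <<'E'
from h import *
im,d,C=load("top0"); P=cloud(d,C)
g=P[165:208,120:198].reshape(-1,3); print("vise z",np.nanpercentile(g[:,2],[50,90,99,100]).round(3)); h=g[g[:,2]>.03]; print(h.min(0),h.max(0))
E
```

```text
vise z [0.015 0.065 0.069 0.073]
[0.53582735 0.36731668 0.03000875] [0.60298453 0.53448895 0.07278071]
```

Request:
carry_out([
  [-0.5, 1.5, 0, -0.15, 4],
  [-1.1, 3.3, 0, -0.3, 4],
  [-1.1, 3.3, 0, -0.45, 4],
  [-1.1, 3.3, 0, -0.6, 4],
  [-1.1, 3.3, 0, -0.75, 4],
  [-1.1, 3.3, 0, -0.86, 4],
  [-1.1, 3.3, 0, -0.86, 4],
  [-1.1, 3.3, -4, -0.86, 4],
  [-1.1, 3.3, -4, -0.86, 4],
])

```text
clock: 13.2
position: [0.4781, 0.3109, 0.2112]
ee_rot: [-1.31, -2.853, 0.026]
force: [-0.7, 0.1, -0.1]
width: 0.437
```

```bash
python3 w.py
```

```text
t 13.2 pos [0.4781 0.3109 0.2112] tool y deg 40.66 tilt [-0.0087 -0.0141 -0.9999] F [-0.74  0.1  -0.11] Mz [-0.096 -0.036 -0.009] w 40.1 q7 -0.39 q [-0.11  0.57 -0.82  1.75  0.47  1.05 -0.39]
```

Request:
carry_out([
  [0, 0.5, 0, 0, 4],
  [0, 0.5, -3, 0, 4],
  [0, 0.5, -5, 0, 4],
  [0, 0.5, -5, 0, 4],
])

```text
clock: 13.6
position: [0.4777, 0.3152, 0.1601]
ee_rot: [-1.308, -2.852, 0.03]
force: [-0.1, 0.2, 0.4]
width: 0.438
```

```bash
python3 w.py
```

```text
t 13.6 pos [0.4777 0.3152 0.1601] tool y deg 40.72 tilt [-0.0112 -0.0159 -0.9998] F [-0.07  0.2   0.38] Mz [ 0.047 -0.184 -0.036] w 40.2 q7 -0.44 q [-0.15  0.63 -0.78  1.79  0.53  0.96 -0.44]
```

Request:
carry_out([
  [0.1, 0.1, -2, 0, 4],
  [0.1, 0.1, -3.5, 0, 4],
  [0.1, 0.1, -4.3, 0, 4],
  [0.1, 0.1, -4.3, 0, 4],
  [0.1, 0.1, -4.3, 0, 0.6],
  [0.1, 0.1, -4.3, 0, 0.6],
  [0.1, 0.1, -4.3, 0, 0.6],
  [0.1, 0.1, -4.3, 0, 0.6],
  [0.1, 0.1, -4.3, 0, 0.6],
  [0.1, 0.1, -4.3, 0, 0.6],
  [0.1, 0.1, -4.3, 0, 0.6],
  [0.1, 0.1, -4.3, 0, 0.6],
], squeeze=15)

```text
clock: 14.8
position: [0.4789, 0.3164, 0.1175]
ee_rot: [-1.308, -2.853, 0.029]
force: [-0.8, -0.9, 5.7]
width: 0.126
```

```bash
python3 w.py
```

```text
t 14.8 pos [0.4789 0.3164 0.1175] tool y deg 40.72 tilt [-0.0106 -0.0156 -0.9998] F [-0.81 -0.86  5.7 ] Mz [-0.093 -0.183 -0.026] w 11.6 q7 -0.49 q [-0.18  0.68 -0.74  1.82  0.58  0.89 -0.49]
```

Request:
carry_out([
  [0, 0, 0.5, 0, 0.6],
  [0, 0, 3, 0, 0.6],
  [0, 0, 7, 0, 0.6],
  [0, 0, 11, 0, 0.6],
  [0, 0, 15, 0, 0.6],
  [0, 0, 18, 0, 0.6],
  [3, -4, 18, -0.02, 0.6],
  [6, -7, 18, -0.03, 0.6],
  [9, -10.5, 18, -0.04, 0.6],
  [12, -14, 18, -0.05, 0.6],
  [15, -18, 18, -0.056, 0.6],
  [17.2, -21.1, 18, -0.056, 0.6],
  [17.2, -21.1, 18, -0.056, 0.6],
  [17.2, -21.1, 18, -0.056, 0.6],
], squeeze=25)

```text
clock: 16.2
position: [0.6509, 0.1042, 0.2968]
ee_rot: [-1.39, -2.811, 0.03]
force: [0.4, 0.8, -0.9]
width: 0.13
```

```bash
python3 w.py; cat > m4.py <<'E'
from w import *
shot("side","s5"); s=load("s5")[0]; w,_=shot("wrist","w5")
o=np.zeros((400,800,3),np.uint8)
o[:,:400]=cv2.resize(s[120:220,190:290],(400,400),interpolation=cv2.INTER_CUBIC)
o[:300,400:]=cv2.resize(w,(400,300))
cv2.imwrite("pics/c5.png",o[:,:,::-1])
E
python3 m4.py
```

```text
t 16.2 pos [0.6509 0.1042 0.2968] tool y deg 37.39 tilt [-0.013  -0.0147 -0.9998] F [ 0.41  0.85 -0.91] Mz [ 0.164 -0.187  0.014] w 11.9 q7 0.06 q [ 0.22  0.62 -0.78  1.41  0.44  1.31  0.06]
```

View pics/c5.png

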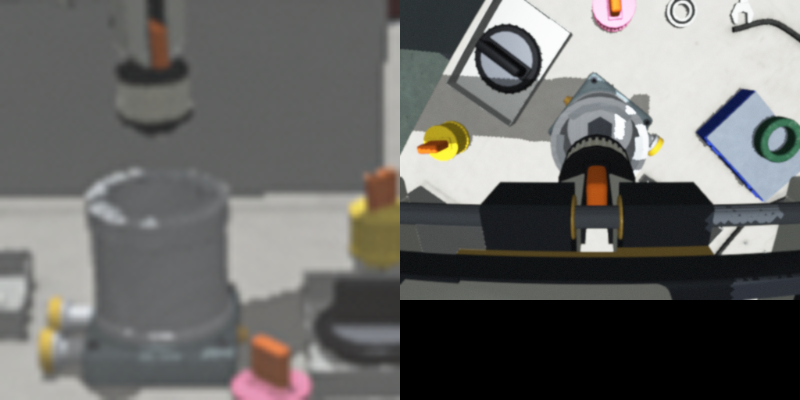

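The cartridge hangs straight above the mouth. Lowering it to just above the plate.

Request:
carry_out([
  [0, 0.1, -3, 0, 0.6],
  [0, 0.1, -6, 0, 0.6],
  [0, 0.1, -9, 0, 0.6],
  [0, 0.1, -11, 0, 0.6],
  [0, 0.1, -12.2, 0, 0.6],
  [0, 0.1, -12.2, 0, 0.6],
])

```text
clock: 16.9
position: [0.6489, 0.1084, 0.1742]
ee_rot: [-1.381, -2.814, 0.031]
force: [0.3, 0.6, -0.6]
width: 0.124
```

```bash
python3 w.py
```

```text
t 16.9 pos [0.6489 0.1084 0.1742] tool y deg 37.72 tilt [-0.0147 -0.0145 -0.9998] F [ 0.34  0.64 -0.61] Mz [ 0.008 -0.102  0.099] w 11.4 q7 -0.01 q [ 0.19  0.72 -0.73  1.56  0.53  1.09 -0.01]
```

Request:
carry_out([
  [0.2, -0.3, 0, 0, 0.6],
  [0.2, -0.3, 0, 0, 0.6],
  [0.2, -0.3, -0.3, 0, 0.6],
  [0.2, -0.3, -0.6, 0, 0.6],
  [0.2, -0.3, -0.9, 0, 0.6],
  [0.2, -0.3, -1.1, 0, 0.6],
  [0.2, -0.3, -1.1, 0, 0.6],
])

```text
clock: 17.6
position: [0.6509, 0.1056, 0.163]
ee_rot: [-1.381, -2.814, 0.03]
force: [1.3, 0.1, -1.4]
width: 0.129
```

```bash
python3 w.py
```

```text
t 17.6 pos [0.6509 0.1056 0.163 ] tool y deg 37.73 tilt [-0.0147 -0.0141 -0.9998] F [ 1.25  0.08 -1.39] Mz [ 0.178 -0.361 -0.047] w 11.8 q7 -0.02 q [ 0.2   0.73 -0.73  1.56  0.54  1.07 -0.02]
```

There is no contact at 4 mm below the plate level, so the foot is entering the pocket. Going on down.

Request:
carry_out([
  [0, 0, -0.2, 0, 0.6],
  [0, 0, -0.4, 0, 0.6],
  [0, 0, -0.6, 0, 0.6],
  [0, 0, -0.7, 0, 0.6],
  [0, 0, -0.7, 0, 0.6],
])

```text
clock: 18.1
position: [0.6509, 0.1056, 0.1578]
ee_rot: [-1.382, -2.815, 0.03]
force: [-4.0, -2.1, 14.5]
width: 0.133
```

```bash
python3 w.py
```

```text
t 18.1 pos [0.6509 0.1056 0.1578] tool y deg 37.72 tilt [-0.0138 -0.0148 -0.9998] F [-3.96 -2.14 14.5 ] Mz [-0.45   1.111  0.006] w 12.2 q7 -0.02 q [ 0.19  0.74 -0.72  1.57  0.54  1.07 -0.02]
```

Contact at TCP z 0.1578, which puts the foot at 0.0403: fully home (0.040). Releasing with a narrow opening and rising straight out.

Request:
carry_out([
  [0, 0, 0.05, 0, 1.4],
  [0, 0, 0.08, 0, 2.2],
  [0, 0, 0.08, 0, 2.2],
  [0, 0, 0.08, 0, 2.2],
  [0, 0, 0.08, 0, 2.2],
  [0, 0, 0.5, 0, 2.2],
  [0, 0, 1.5, 0, 2.2],
  [0, 0, 3, 0, 2.2],
  [0, 0, 5, 0, 2.2],
  [0, 0, 9, 0, 2.2],
  [0, 0, 13, 0, 2.2],
  [-5, 0, 16, 0, 2.2],
  [-10, -4, 16, 0, 2.2],
  [-15, -8, 16, 0, 2.2],
  [-19, -12, 16, 0, 2.2],
  [-21, -16, 16, 0, 2.2],
  [-21, -20, 16, 0, 2.2],
  [-21, -25, 16, 0, 2.2],
  [-21, -28, 16, 0, 2.2],
  [-21, -28, 16, 0, 2.2],
])

```text
clock: 20.1
position: [0.4399, -0.1814, 0.3186]
ee_rot: [-1.396, -2.809, 0.035]
force: [-0.3, 0.3, -0.6]
width: 0.242
```

```bash
cat > m5.py <<'E'
from w import *
info()
shot("top","t6"); shot("side","s6")
t,d,C=load("t6"); s=load("s6")[0]
P=cloud(d,C); H,S,V=cv2.split(cv2.cvtColor(t,cv2.COLOR_RGB2HSV)); o=(H<16)&(S>150)&(V>100)
b=np.zeros_like(o); b[140:170,280:315]=1; w=P[o&b]; print("blade in pot",len(w),np.nanmean(w,0).round(4),"z pct",np.nanpercentile(w[:,2],[10,50,90]).round(4))
z=P[:,:,2]; g=np.zeros_like(o); g[195:245,255:335]=1
for lo,hi in((.05,.066),(.016,.030)): m=g&(z>lo)&(z<hi)&(V<150); print("lid z",lo,m.sum(),np.nanmean(P[m],0).round(4))
q=np.zeros((600,800,3),np.uint8)
q[:400,:400]=cv2.resize(t[120:255,190:370],(400,400))[:400]; q[:300,:400]=cv2.resize(t[120:255,190:370],(400,300),interpolation=cv2.INTER_CUBIC); q[300:,:400]=cv2.resize(t[125:180,260:333],(400,300),interpolation=cv2.INTER_CUBIC)
q[:300,400:]=cv2.resize(s[150:240,210:330],(400,300),interpolation=cv2.INTER_CUBIC); q[300:,400:]=cv2.resize(t,(400,300))
cv2.imwrite("pics/c6.png",q[:,:,::-1])
E
python3 m5.py
```

```text
t 20.1 pos [ 0.4399 -0.1814  0.3186] tool y deg 37.15 tilt [-0.0137 -0.0178 -0.9997] F [-0.27  0.28 -0.63] Mz [ 0.099 -0.126 -0.037] w 22.2 q7 0.68 q [ 0.94  0.27 -0.82  1.83  0.24  1.14  0.68]
blade in pot 62 [0.6477 0.1043 0.1201] z pct [0.1168 0.1202 0.1231]
lid z 0.05 156 [0.4894 0.1001 0.0579]
lid z 0.016 618 [0.491  0.0984 0.0239]
```

View pics/c6.png

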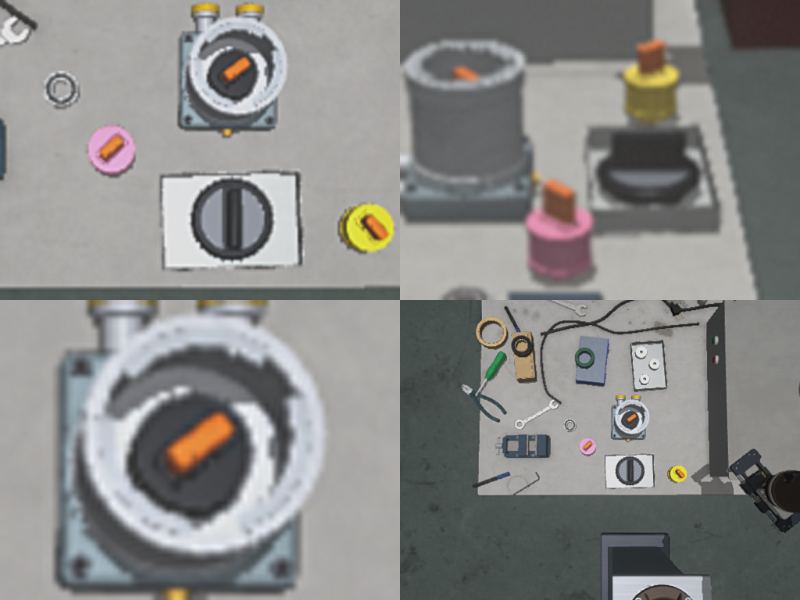

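Blade top is at 0.120 (home is 0.120) and the lid handle top at 0.058 (0.015 + 0.043). The bystanders look unmoved and the robot is clear.

```bash
python3 -c "from cell import arm; print(arm.sign_off())"
```

```text
the job is handed in; nothing more can be done
None
```

The new cartridge is fully home in the pot's seat. The lid lies handle up in the empty steel tray, left off for greasing. I handed the job in at about 20 s of robot time.

- **Lid:** I turned it anticlockwise under a light pull of about 11–23 N. It came free after about 58°, lifted straight out, and I laid it in the tray. The handle top measured 0.058 m, as it should for a lid flat on the tray floor.
- **Cartridge:** I took the white-bodied one with the black cap and orange blade, not the pink or yellow ones. The foot dropped into the seat at the first try, so no shifting or turning was needed. The tool height put the foot at 0.0403 m (home is 0.040 m), and the camera put the blade top at 0.120 m, which agrees.
- **Last checks:** In the last pictures the other things on the bench look unmoved, though I did not measure each one. The robot was clear and read almost no force.
- **Disagreements:** The top and wrist cameras differed by about 2 mm in y, so I used values in between. The tool was tilted by about 1° at the end, which did no harm.

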